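# Prop the calibration target on the lift stage

## Robot

A 7-joint arm with a two-finger parallel gripper is mounted at the origin on the work surface. World frame = base frame: x ahead of the robot, y to its left, z up, the work surface at z = 0. Lengths are in mm, angles in rad, forces in N, time in s.
With the tool pointing down it reaches from about 400 to 850 mm from the base axis. Payload 4.5 kg.
Tool frame: the origin (TCP) lies on the front face of the gripper's body, between the roots of the fingers; the fingertips stand 64 mm ahead of it and the grasp point (between the pads) lies 45 mm ahead of it; z points along the fingers, y is the line along which they close (so a half turn about z gives the same grasp; the last joint's range is limited). The gripper opens to 88 mm and grips with 3 to 60 N. Pads are 18 mm wide; open, the fingers measure 123 mm over their backs; the gripper's body (75 mm by 187 mm) begins 45 mm behind the grasp point.
Start: joints at [-1.248, 0.689, -0.195, 1.565, 0.157, 0.902, -0.215], TCP at [177.98, 599.141, 302.743] pointing down, gripper open.
Joint ranges: [-3.01, 3.01], [-0.46, 2.08], [-1.47, 1.51], [0.13, 2.56], [-1, 4.14], [0.04, 2.09], [-2.66, 2.66]. Speed limits (rad/s): [2.57, 2.57, 3.14, 3.14, 3.14, 3.14, 3.14].

## Interface

Orientations are given as a unit quaternion [w, x, y, z].
In Python, from bench import env, cams gives the robot as it stands.
- The arm moves only by the shell command python3 -m handwheel 'ROWS' [FORCE]. ROWS is JSON, a list of rows, each a list of 3 entries, a list of its own where there are three numbers: the opening, from 0 (shut) to 1 (fully open), then the shift along the tool's x, y, z in units of 100 mm (1.0 is 100 mm), then the turn, a rotation vector about the tool's x, y, z in units of 90 degrees (1.0 is 90 degrees). A call has 1 to 12 rows; each row is the pose to reach, as a shift and turn from the pose commanded when the call began, along the tool's axes at that moment; what a row does not reach only later rows make up. A row lasts 1/10 s, in which the tool goes at most 50 mm and 8.59 degrees, less where a joint would pass 70% of its speed; a pose out of reach is approached as far as the arm can. A call with a number of a shift or a turn outside -1 to 1 is refused whole. A call with a gripper value outside its range is refused whole. The fingers move at their own pace and stop on an object; FORCE is the grip in N (left out, the last holds). Time passes only in rows, so rows that repeat a pose let the fingers close. It gives the time, the measured TCP pose, the force, the opening and the grip force at its end, in the units of the state.
- env.get_state(): the state, without advancing time (a new reading comes with each control period).
- cams.snapshot(name): name is "scene" or "side" or "wrist"; returns a dict with "img" (420x560x3 uint8, red, green, blue), "fx", "fy", "cx", "cy" (pixels), "R" (3x3) and "t" (3): a world point X has camera coordinates R X + t. Camera axes: x right, y down, z forward; pixel columns grow to the right and rows downward; lengths in mm; the calibration is good to about 2 mm. A picture is of the moment at which its call begins. There is no depth.
- env.sign_off(): hands the job in; it is judged then, once.
Trained networks look in a picture, given as the dict that the camera call returned (one of the last four; its "shot" number tells which), for a name from the list of things; names that differ only in an ending like _2 or _b are one class to them, and where a whole thing is asked for, a point or a joint stands for the part that bears it (a point fixed in the world has none). Each returns a list of dicts, best first, with "confidence" (0 to 1); they miss things now and then, are a little off and sometimes report something else, mostly with a low value. They report only what shows in the picture. A call takes as long as a camera call. They do not tell look-alikes from the thing itself.
- cams.trace(picture, thing): "region" (420x560 bool, what is visible of it) and "box" ([centre column, centre row, width, height] in pixels, round what is visible of it).
- cams.pinpoint(picture, thing): "uv" ([column, row] in pixels: a listed point, or the origin of a listed thing).
The state is a dict: "time": time; "q": joint angles; "qd": joint speeds; "joint_torque": joint torques, N m; "tool_pos": TCP position; "ee_rot": TCP orientation; "force": force on the tool from outside, world axes, zero at the start; "ft_torque": the same for the moment, N m; "gripper_width": finger opening in mm; "finger_force": force on a finger pad.
Only numpy, scipy, OpenCV 4.12 (cv2) and the standard library are available. Lean on these libraries where they do the work, as an engineer would, in place of code of your own. Each camera call takes 0.05 s, during which the arm holds its last target. There are 200 camera calls.

## Task

Take the tall white dot-grid calibration plate out of the plate rack and prop it on the lift stage beside it: bottom edge down on the stage and up against the stop bar, back leaning squarely on the top edge of the granite block, dots facing out, about centred. Set it down gently, feeling for the stage because its height is not known, let go only once it stands there, and leave everything else where it is.

Things in the scene. Friction and masses are not known exactly. Their poses are not given: they have to be found in the camera images.
- target_mid (a point): Centre of the calibration plate: flat aluminium, 200 mm long, 110 mm wide, 8 mm thick, 0.3 to 0.5 kg, with a white face carrying a grid of black dots. Its z runs along the 200 mm length, bottom edge to top edge, y along the 110 mm width, x out of the dotted face. It stands in one of the rack's three places (which one varies); lift it out along its own length.
- target_foot (a point): Middle of the calibration plate's bottom edge (half-way through its thickness), 100 mm from its centre. Same axes. In the rack the plate leans back 30 degrees from vertical, away from the side that its dots face, on two pins behind it and a toe rail at its foot; the pins end 95 mm up the plate, so its upper half is free.
- stand: Propping stand, fixed: a lift stage on a 12 mm aluminium base plate that it shares with a dark granite block. Origin on the table, straight below the middle of the granite face that the plate is to lean towards; x points level out of that face, over the lift stage, y along the face, z up.
- granite: The granite block, fixed on the same base plate and square to it: 90 mm deep, 170 mm wide, its flat top 184 mm above the table. Origin at the foot of its face towards the lift stage, straight above the stand's origin, 12 mm above the table; axes as the stand's, so the block reaches from x = -90 to 0 mm.
- granite_edge (a point): Middle of the granite's top front edge, on which the plate's back is to rest: straight above the stand's origin, 184 mm above the table. With the plate's foot at the stop bar and its back on this edge, the plate leans 19 to 25 degrees from vertical, depending on the height of the lift stage.
- stop_line (a point): Point on the table below the middle of the stop bar's inner face, at x = 54 mm, y = 0 of the stand (its axes are the stand's). The aluminium stop bar stands 8 mm above the lift stage's platform, is 12 mm thick and 120 mm wide, and runs along y. The plate's foot goes between it and the granite.
- lift_stage (a point): Point on the table below the middle of the lift stage's dark grey platform, at x = 55 mm, y = 0 of the stand; the platform is 100 mm (x) by 130 mm (y). The height of its top is not reported: it was left anywhere from 52 to 82 mm above the table and is stiff and stays there. Feel for it.
- rack: Plate rack, fixed: a grey base 260 x 140 x 14 mm with three places 65 mm apart along x (plates' feet at x = -35, 30 and 95 mm), each with two raked 8 mm steel pins and an 8 mm high toe rail. Origin under the centre of the base; x points the way the plates face, z up; plates lean back towards -x.
- adapter_mid (a point): Centre of the short aluminium adapter plate with one large and four small dark bores, 120 x 100 x 8 mm, in another place of the rack. Leave it.
- grid_plate_mid (a point): Centre of the short square black plate with a grid of tapped holes, 112 x 112 x 8 mm, in another place of the rack. Leave it.
- lens_mount: Black ring lens mount on a short post, 48 mm foot, 125 mm tall; origin under its foot. Leave it.
- solvent_bottle: Amber bottle 48 mm across, 115 mm tall; origin under its base. Leave it.
- gauge_case: Wooden gauge case 120 x 70 x 30 mm; origin under its centre. Leave it.
- lens_tube_center (a point): Centre of a black lens tube 30 mm across, 55 mm tall, standing on the stand's base plate beside the lift stage. Leave it.
- driver: Screwdriver with a black handle lying on the table. Leave it.
- wipes_box: Cardboard box of wipes 110 x 120 x 75 mm; origin under its centre. Leave it.
Things that resemble listed ones, but are neither listed nor needed, are in the scene too. Leave any orange look-alike of the part that bears target_mid alone.

How it is judged:
By the outcome, as a careful person would: the job done as asked, in the order asked, and still so for the second after the job is handed in, with the robot touching nothing.
It also fails if it takes over 50 s, if anything falls off the work surface, if the arm or the gripper's body presses on something with over 40 N, if the wrist force passes 120 N, or if a joint passes its speed limit or range.

## Working session

There is one attempt and no reset: what is moved stays moved. The work goes in short steps, Python scripts to look and compute and a shell command to move; the robot and the scene stay as the last step left them, time stands still between calls to the robot, and variables do not carry over. Pictures are saved under pics/ and viewed, at most 10 in all, crops included, and the job is handed in when it is done.

```bash
ls; mkdir -p pics; cat > h.py <<'E'
import numpy as np, cv2
from scipy.spatial.transform import Rotation as Ro
from scipy.optimize import least_squares
from bench import env, cams
def Rq(q): return Ro.from_quat([q[1],q[2],q[3],q[0]])
def proj(s,X):
    c=np.asarray(X)@np.asarray(s['R']).T+np.asarray(s['t']); return np.c_[s['fx']*c[:,0]/c[:,2]+s['cx'],s['fy']*c[:,1]/c[:,2]+s['cy']]
def ray(s,uv):
    R=np.asarray(s['R']);o=-R.T@np.asarray(s['t']);d=R.T@np.array([(uv[0]-s['cx'])/s['fx'],(uv[1]-s['cy'])/s['fy'],1]);return o,d/np.linalg.norm(d)
def tri(rs):
    A=0;b=0
    for o,d in rs:
        P=np.eye(3)-np.outer(d,d);A=A+P;b=b+P@o
    return np.linalg.solve(A,b)
def onz(s,uv,z):
    o,d=ray(s,uv);return o+d*(z-o[2])/d[2]
E
python3 - <<'E'
from h import *
S={n:cams.snapshot(n) for n in ['scene','side']}
im=[cv2.cvtColor(s['img'],cv2.COLOR_RGB2BGR) for s in S.values()]
cv2.imwrite('pics/a.png',im[0]);cv2.imwrite('pics/b.png',im[1])
Z=dict(stand=0,stop_line=0,lift_stage=0,rack=0,granite=12,granite_edge=184,lens_mount=0,solvent_bottle=0,gauge_case=0,wipes_box=0)
for n in ['target_mid','target_foot','stand','granite','granite_edge','stop_line','lift_stage','rack','adapter_mid','grid_plate_mid','lens_tube_center','lens_mount','solvent_bottle','gauge_case','wipes_box']:
    r=[]
    for k,s in S.items():
        for d in cams.pinpoint(s,n)[:2]:
            print(n,k,round(d['confidence'],2),np.round(d['uv'],1), np.round(onz(s,d['uv'],Z[n])) if n in Z else '')
            
    
print(env.get_state())
E
```

```text
pics
target_mid scene 0.76 [210.8 202.4] 
target_mid scene 0.62 [291.6 158.6] 
target_mid side 0.97 [191.7 220.7] 
target_mid side 0.7 [387.9 263.2] 
target_foot scene 0.83 [323.8 160.1] 
target_foot scene 0.77 [207.1 232.9] 
target_foot side 0.78 [317.3 173.7] 
target_foot side 0.67 [191.4 255.2] 
stand scene 0.66 [356.2 289.5] [460. 245.   0.]
stand scene 0.37 [221.1 210.6] [ 585. -221.    0.]
stand side 0.9 [371.8 307. ] [453. 242.   0.]
granite scene 0.86 [357.7 286. ] [454. 243.  12.]
granite scene 0.17 [253.  132.9] [ 299. -411.   12.]
granite side 0.69 [367.  302.5] [459. 229.  12.]
granite_edge scene 0.94 [368.2 258.1] [458. 242. 184.]
granite_edge side 0.78 [388.7 259.9] [450. 241. 184.]
granite_edge side 0.48 [199.3 217.7] [ 648. -133.  184.]
stop_line side 0.51 [370.6 303.2] [447. 234.   0.]
lift_stage side 0.47 [208.4 195.7] [ 479. -325.    0.]
rack scene 0.6 [220.  210.8] [ 588. -222.    0.]
rack side 0.72 [201.  233.9] [ 590. -227.    0.]
adapter_mid scene 0.73 [228.1 186.3] 
adapter_mid scene 0.43 [314.4 316.3] 
adapter_mid side 0.75 [209.7 195.4] 
grid_plate_mid scene
[... 654 characters left out ...]
08,  0.6891096 , -0.19458368,  1.56532493,  0.1573364 ,
        0.90249828, -0.21508992]), 'qd': array([ 5.80596382e-05,  1.48527563e-03, -1.84033178e-03,  6.40985781e-04,
        2.26775714e-04, -1.30953821e-03,  1.08361743e-03]), 'joint_torque': array([ 1.66838590e-04, -5.27488053e+01, -1.26705386e+00, -1.53743112e+01,
       -5.19670732e-02, -7.11046559e-04,  1.92008423e-05]), 'tool_pos': array([177.98701404, 599.12898143, 302.72964804]), 'ee_rot': array([1.78131516e-05, 1.43869395e-01, 9.89596684e-01, 2.21188567e-05]), 'force': array([-0.21874542,  0.14739257, -0.39918141]), 'ft_torque': array([0.01933379, 0.01941659, 0.00866963]), 'finger_force': 0.0, 'gripper_width': 88.26956242484685}
```

View pics/a.png

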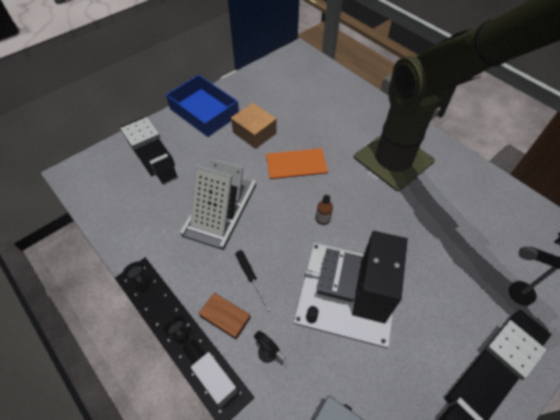

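View pics/b.png

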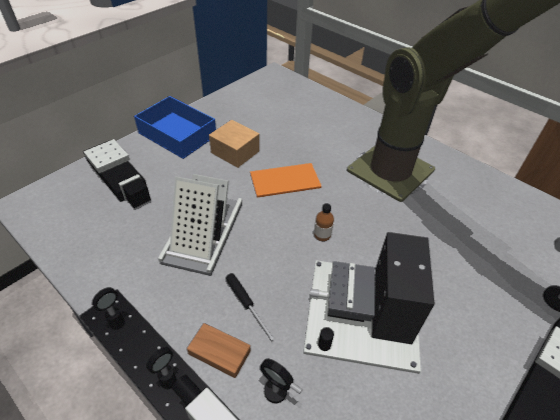

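```bash
cat > fit.py <<'E'
from h import *
import pickle
S={n:cams.snapshot(n) for n in ['scene','side']}
out={}
vis=[]
for k,s in S.items():
    im=cv2.cvtColor(s['img'],cv2.COLOR_RGB2BGR)
    for n in ['target_mid','rack','granite','stand']:
        for d in cams.trace(s,n)[:2]:
            m=d['region'].astype(np.uint8)
            c=max(cv2.findContours(m,cv2.RETR_EXTERNAL,cv2.CHAIN_APPROX_NONE)[0],key=cv2.contourArea)
            print(k,n,round(d['confidence'],2),np.round(d['box']),m.sum())
            out.setdefault((k,n),m)
            if n in('target_mid','granite'):
                for e in (3,4,5,6,8):
                    a=cv2.approxPolyDP(cv2.convexHull(c),e,True)[:,0]
                    if len(a)<=(4 if n=='target_mid' else 6): break
                print(a.tolist())
pickle.dump((S,out),open('s.pkl','wb'))
A=[]
for k,(x,y,x2,y2) in dict(scene=(170,150,260,250),side=(150,170,250,280)).items():
    A.append(cv2.resize(cv2.cvtColor(S[k]['img'],cv2.COLOR_RGB2BGR)[y:y2,x:x2],(400,int(400*(y2-y)/(x2-x))),interpolation=cv2.INTER_CUBIC)[:440])
B=[]
for k,(x,y,x2,y2) in dict(scene=(290,225,420,345),side=(295,230,435,370)).items():
    B.append(cv2.resize(cv2.cvtColor(S[k]['img'],cv2.COLOR_RGB2BGR)[y:y2,x:x2],(400,int(400*(y2-y)/(x2-x))),interpolation=cv2.INTER_CUBIC))
for n,L in (('c',A),('d',B)):
    h=max(i.shape[0] for i in L);L=[cv2.copyMakeBorder(i,0,h-i.shape[0],0,0,cv2.BORDER_CONSTANT) for i in L]
    cv2.imwrite(f'pics/{n}.png',cv2.convertScaleAbs(np.hstack(L),alpha=1.5))
E
python3 fit.py
```

```text
scene target_mid 0.74 [210. 201.  41.  71.] 2363
[[196, 165], [231, 176], [223, 236], [189, 223]]
scene target_mid 0.58 [298. 163.  67.  35.] 1458
[[321, 148], [326, 172], [270, 177], [268, 153]]
scene rack 0.92 [217. 215.  77.  75.] 1265
scene rack 0.39 [344. 296.  98. 102.] 5194
scene granite 0.66 [381. 276.  53.  93.] 3757
[[373, 230], [407, 238], [401, 298], [384, 322], [352, 313], [360, 260]]
scene stand 0.93 [343. 297.  96. 102.] 5442
side target_mid 0.67 [193. 219.  49.  80.] 3230
[[175, 177], [217, 185], [208, 259], [169, 250]]
side rack 0.87 [199. 236.  84.  76.] 1659
side granite 0.91 [402. 287.  67. 111.] 5741
[[389, 231], [428, 239], [434, 303], [412, 343], [370, 333], [375, 267]]
side stand 0.61 [365. 316. 115. 112.] 7035
```

View pics/d.png

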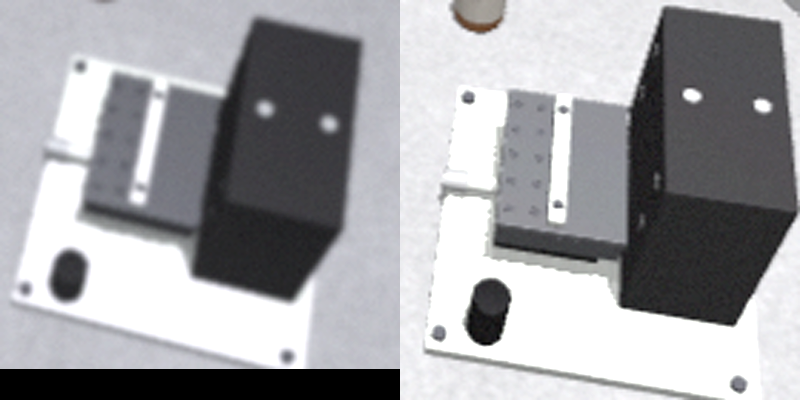

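View pics/c.png

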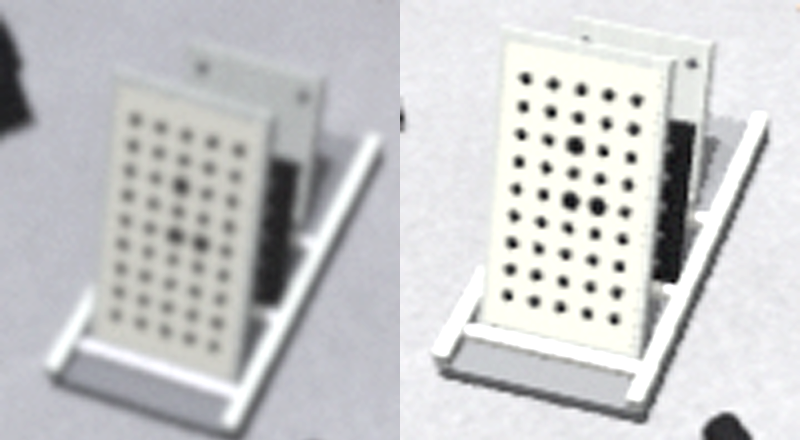

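```bash
cat > f2.py <<'E'
from h import *
import pickle
S,M=pickle.load(open('s.pkl','rb'))
def box(x0,x1,y0,y1,z0,z1): return np.array([[x,y,z] for x in(x0,x1) for y in(y0,y1) for z in(z0,z1)],float)
def fit(n,pts,p0):
    C={k:max(cv2.findContours(cv2.resize(M[k,n],None,fx=4,fy=4,interpolation=cv2.INTER_LINEAR) if 0 else M[k,n],cv2.RETR_EXTERNAL,cv2.CHAIN_APPROX_NONE)[0],key=cv2.contourArea)[:,0] for k in S}
    def res(p,per=False):
        r=[]
        for k,s in S.items():
            h=cv2.convexHull(proj(s,pts(p)).astype(np.float32))
            # dilate half pixel: contour pixels are centres inside region
            r.append(np.array([cv2.pointPolygonTest(h,(float(a),float(b)),True)-0.5 for a,b in C[k]]))
        return r if per else np.concatenate(r)
    o=least_squares(res,p0,loss='soft_l1',f_scale=.7,diff_step=1e-4,x_scale=np.abs(np.where(np.array(p0)==0,1,p0)))
    print(n,np.round(o.x,3),[round(float(np.sqrt((q**2).mean())),2) for q in res(o.x,True)])
    return o.x
def Pose(x,y,z,yaw): return Ro.from_euler('z',yaw),np.array([x,y,z])
def G(p):
    R,t=Pose(p[0],p[1],0,p[2]);return R.apply(box(-90,0,-85,85,12,184))+t
L=np.radians(30)
def T(p):
    R,t=Pose(p[0],p[1],p[2],p[3]);R=R*Ro.from_euler('y',-L);return R.apply(box(-4,4,-55,55,0,200))+t
if __name__=='__main__':
    bg=None
    for y in np.arange(-.8,.9,.4): fit('granite',G,[455,242,y])
    for y in (-.4,.1,.6): fit('target_mid',T,[680,-230,16,y])
E
python3 f2.py
```

```text
granite [457.012 239.412  -0.987] [0.59, 1.04]
granite [457.009 239.411  -0.987] [0.59, 1.04]
granite [457.01  239.411  -0.987] [0.59, 1.04]
granite [457.011 239.411  -0.987] [0.59, 1.04]
granite [457.009 239.411  -0.987] [0.59, 1.04]
target_mid [ 6.67992e+02 -1.76887e+02  2.17360e+01  4.99000e-01] [0.66, 0.69]
target_mid [ 6.67901e+02 -1.77029e+02  2.15340e+01  4.99000e-01] [0.66, 0.69]
target_mid [ 6.67993e+02 -1.76892e+02  2.17300e+01  4.99000e-01] [0.66, 0.69]
```

```bash
for i in 1; do python3 -m handwheel '[[1,[-0.96,-0.84,-0.19],[0,0,0]],[1,[-0.96,-0.84,-0.19],[0,0,0]],[1,[-0.96,-0.84,-0.19],[0,0,0]]]'
python3 -m handwheel '[[1,[-0.96,-0.84,-0.19],[0,0,0]],[1,[-0.96,-0.84,-0.19],[0,0,0]],[1,[-0.96,-0.84,-0.19],[0,0,0]]]'
python3 -m handwheel '[[0.5,[-0.96,-0.84,-0.19],[0,0,0]],[0.5,[-0.96,-0.84,-0.19],[0,0,0]],[0.5,[-0.96,-0.84,-0.19],[0,0,0]]]'
python3 -m handwheel '[[0.5,[-0.96,-0.84,-0.19],[0,0,0]],[0.5,[-0.96,-0.84,-0.19],[0,0,0]],[0.5,[-0.96,-0.84,-0.19],[0,0,0]]]'
python3 -m handwheel '[[0.5,[-0.96,-0.84,-0.19],[0,0,0]],[0.5,[-0.96,-0.84,-0.19],[0,0,0]],[0.5,[-0.96,-0.84,-0.19],[0,0,0]],[0.5,[-0.96,-0.84,-0.19],[0,0,0]]]'; done
cat > to.py <<'E'
from h import *
def plate(x,y,z,yaw,lean):  # returns R (tool) and u for plate foot pose
    Rp=Ro.from_euler('z',yaw)*Ro.from_euler('y',-lean); M=Rp.as_matrix()
    n,w,u=M.T; yy,zz=n,-u; xx=np.cross(yy,zz)
    return np.array([x,y,z],float),u,Ro.from_matrix(np.c_[xx,yy,zz])
def to(p,R):
    s=env.get_state();C=Rq(s['ee_rot']);d=np.asarray(p)-s['tool_pos']
    print('t',round(s['time'],2),'shift',np.round(C.inv().apply(d)/100,3),'turn',np.round((C.inv()*R).as_rotvec()/(np.pi/2),3),'deg',np.round(np.degrees((C.inv()*R).magnitude()),1),'pos',np.round(s['tool_pos'],1),'F',np.round(s['force'],2),'w',round(s['gripper_width'],1))
if __name__=='__main__':
    f,u,R=plate(668,-177,17,.499,np.radians(30))
    to(f+u*(172+45+110),R)
E
python3 to.py
```

```text
time: 2.4
tool_pos: [248.6, 487.9, 322.0]
ee_rot: [0.001, 0.146, 0.989, -0.001]
force: [0.6, 0.3, -0.0]
gripper_width: 88.0
finger_force: 0.0
time: 2.7
tool_pos: [316.5, 379.7, 341.2]
ee_rot: [0.001, 0.146, 0.989, -0.001]
force: [0.3, 0.8, 0.6]
gripper_width: 87.9
finger_force: 0.0
time: 3.0
tool_pos: [384.3, 271.8, 360.3]
ee_rot: [0.001, 0.146, 0.989, -0.001]
force: [0.0, -0.3, -0.5]
gripper_width: 66.4
finger_force: 0.0
time: 3.3
tool_pos: [452.3, 163.8, 379.4]
ee_rot: [0.001, 0.146, 0.989, -0.001]
force: [-0.3, -0.7, 0.1]
gripper_width: 44.3
finger_force: 0.0
time: 3.7
tool_pos: [520.8, 54.7, 398.1]
ee_rot: [0.001, 0.148, 0.989, -0.001]
force: [-0.6, 0.0, 0.3]
gripper_width: 44.1
finger_force: 0.0
t 3.7 shift [-0.941 -2.951  0.986] turn [-0.316 -0.127  0.482] deg 53.1 pos [520.8  54.7 398.1] F [-0.64  0.05  0.34] w 44.1
```

```bash
python3 -m handwheel '[[0.5,[-0.3,-1,0],[0,0,0]],[0.5,[-0.3,-1,0],[0,0,0]],[0.5,[-0.3,-1,0],[0,0,0]]]' >/dev/null
python3 -m handwheel '[[0.5,[-0.3,-1,0],[0,0,0]],[0.5,[-0.3,-1,0],[0,0,0]],[0.5,[-0.3,-1,0],[0,0,0]]]' >/dev/null
python3 -m handwheel '[[0.5,[-0.34,-0.95,0.4],[-0.316,-0.127,0.482]],[0.5,[-0.34,-0.95,0.4],[-0.316,-0.127,0.482]],[0.5,[-0.34,-0.95,0.4],[-0.316,-0.127,0.482]],[0.5,[-0.34,-0.95,0.6],[-0.316,-0.127,0.482]],[0.5,[-0.34,-0.95,0.8],[-0.316,-0.127,0.482]],[0.5,[-0.34,-0.95,0.98],[-0.316,-0.127,0.482]],[0.5,[-0.34,-0.95,0.98],[-0.316,-0.127,0.482]],[0.5,[-0.34,-0.95,0.98],[-0.316,-0.127,0.482]]]'
python3 to.py
python3 - <<'E'
from h import *
import pickle
s=cams.snapshot('wrist');cv2.imwrite('pics/w1.png',cv2.cvtColor(s['img'],cv2.COLOR_RGB2BGR))
m={}
for n in ['target_mid','rack']:
    for d in cams.trace(s,n)[:2]: print(n,d['confidence'],d['box']);m.setdefault(n,d['region'])
for n in ['target_mid','target_foot']:
    for d in cams.pinpoint(s,n)[:2]: print(n,d['confidence'],d['uv'])
st=env.get_state();print(st['q'])
pickle.dump((s,m,st),open('w1.pkl','wb'))
E
```

```text
time: 5.1
tool_pos: [524.6, -248.8, 299.8]
ee_rot: [0.129, 0.489, 0.833, 0.224]
force: [0.3, 0.7, 0.4]
gripper_width: 44.1
finger_force: 0.0
t 5.1 shift [-0.055 -0.026 -0.02 ] turn [-0.001 -0.006  0.005] deg 0.7 pos [ 524.6 -248.8  299.8] F [0.33 0.66 0.4 ] w 44.1
target_mid 0.62 [274.4, 215.3, 15.5, 147.2]
target_mid 0.86 [273.8, 199.6]
target_mid 0.28 [331.3, 43.4]
target_foot 0.86 [277.0, 183.7]
target_foot 0.6 [203.1, 190.8]
[ 0.82565942  0.62669602 -0.4262116   1.91957287 -0.51743855  0.40128987
  1.47351932]
```

View pics/w1.png

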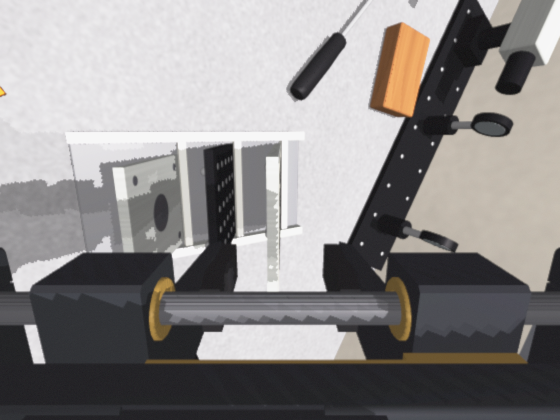

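```bash
python3 - <<'E'
from h import *; from f2 import *
s,m,st=pickle.load(open('w1.pkl','rb'))
print(s['fx'],s['cx'],s['cy']); c=-np.array(s['R']).T@np.array(s['t']); C=Rq(st['ee_rot'])
print('cam in tool',C.inv().apply(c-st['tool_pos']),'\n',np.round(np.array(s['R'])@C.as_matrix(),2))
for p in ([668,-177,17,.499],[667.9,-177,21.5,.499]): print(np.round(proj(s,T(p))).tolist())
g=C.inv().apply(T([668,-177,17,.499])-st['tool_pos']);print(np.round(g).tolist())
r=m['target_mid'];ys=np.where(r.any(1))[0]
for y in ys[::12]: x=np.where(r[y])[0];print(y,x.min(),x.max())
im=s['img'].mean(2)
for y in (165,180,200,230): print(y,im[y,255:295].astype(int).tolist())
E
```

```text
308.5381246410808 279.6766203180566 208.76422720909022
cam in tool [ 66.52547118  -2.72515536 -81.96088186] 
 [[-0.    1.    0.  ]
 [-0.97 -0.   -0.26]
 [-0.26 -0.    0.97]]
[[276.0, 222.0], [273.0, 300.0], [277.0, 141.0], [273.0, 152.0], [282.0, 222.0], [283.0, 300.0], [283.0, 141.0], [285.0, 153.0]]
[[278.0, 223.0], [276.0, 303.0], [278.0, 141.0], [276.0, 153.0], [284.0, 223.0], [286.0, 303.0], [285.0, 141.0], [289.0, 153.0]]
[[-61.0, -8.0, 325.0], [-60.0, -9.0, 125.0], [49.0, -7.0, 326.0], [50.0, -8.0, 126.0], [-62.0, -0.0, 325.0], [-60.0, -1.0, 125.0], [48.0, 1.0, 326.0], [50.0, 0.0, 126.0]]
143 274 280
155 266 281
167 266 280
179 266 280
191 265 280
203 266 280
215 266 280
227 266 280
239 267 279
251 267 279
263 267 278
275 267 278
287 267 277
165 [120, 121, 122, 121, 121, 120, 120, 121, 119, 113, 134, 225, 243, 244, 244, 244, 244, 244, 244, 244, 244, 244, 244, 241, 213, 127, 167, 245, 247, 247, 247, 247, 241, 220, 213, 212, 212, 211, 211, 210]
180 [121, 120, 120, 120, 121, 121, 120, 121, 120, 120, 133, 207, 239, 242, 242, 242, 242, 242, 242, 242, 242, 242, 242, 239, 165, 99, 176, 246, 247, 247, 247, 247, 237, 217, 212, 212, 211, 210, 210, 210]
200 [121, 120, 120, 119, 120, 121, 119, 121, 121, 120, 124, 148, 175, 182, 184, 183, 184, 183, 183, 184, 185, 190, 209, 221, 142, 96, 184, 246, 247, 247, 247, 247, 232, 214, 211, 211, 210, 210, 209, 209]
230 [188, 203, 197, 183, 178, 174, 172, 159, 150, 143, 115, 124, 168, 180, 180, 181, 181, 180, 179, 181, 181, 183, 206, 220, 168, 178, 235, 243, 244, 244, 245, 246, 246, 246, 247, 246, 247, 247, 247, 247]
```

```bash
python3 - <<'E'
from h import *; from f2 import *
from to import *
s,m,st=pickle.load(open('w1.pkl','rb'))
im=s['img'].mean(2)
print([int(v) for v in im[135:170,271]],[int(v) for v in im[135:170,278]])
C={k:max(cv2.findContours(M[k,'target_mid'],cv2.RETR_EXTERNAL,cv2.CHAIN_APPROX_NONE)[0],key=cv2.contourArea)[:,0] for k in S}
def res(p,w=1):
    r=[]
    for k,q in S.items():
        h=cv2.convexHull(proj(q,T(p)).astype(np.float32))
        r+=[0.15*(cv2.pointPolygonTest(h,(float(a),float(b)),True)-0.5) for a,b in C[k]]
    P=proj(s,T(p)) # order x,y,z
    r+=[P[1][0]-266,P[3][0]-265.8,P[5][0]-276.5,P[7][0]-277,P[6][0]-280, .5*(P[7][1]-155.5)]
    return np.array(r)
for w in (1,):
    o=least_squares(res,[668,-177,19,.499],loss='soft_l1',diff_step=1e-4);p=o.x
    print(np.round(p,3),np.round(res(p)[-6:],2),np.sqrt((res(p)[:-6]**2).mean())/.15)
f,u,R=plate(*p,np.radians(30)); to(f+u*(172+45+110),R); to(f+u*(172+45),R)
E
```

```text
[247, 247, 247, 247, 247, 233, 213, 201, 156, 126, 120, 120, 119, 118, 118, 117, 116, 116, 112, 113, 116, 158, 239, 245, 245, 244, 243, 244, 244, 244, 244, 245, 244, 243, 243] [247, 247, 247, 247, 247, 234, 200, 166, 131, 116, 116, 118, 119, 120, 121, 123, 123, 129, 133, 141, 149, 169, 213, 222, 222, 220, 216, 215, 230, 239, 241, 241, 241, 240, 239]
[ 6.64977e+02 -1.81579e+02  1.53280e+01  4.97000e-01] [-0.05 -0.13  0.06  0.72 -0.91  0.37] 0.726670948101111
t 5.35 shift [-0.068 -0.092 -0.024] turn [-0.    -0.004  0.007] deg 0.8 pos [ 525.9 -249.1  301. ] F [-0.07 -0.73  0.68] w 44.4
t 5.35 shift [-0.075 -0.091  1.076] turn [-0.    -0.004  0.007] deg 0.8 pos [ 525.9 -249.1  301. ] F [-0.07 -0.73  0.68] w 44.4
```

```bash
python3 -m handwheel '[[0.45,[-0.07,-0.09,0],[0,0,0.006]],[0.45,[-0.07,-0.09,0.3],[0,0,0.006]],[0.45,[-0.07,-0.09,0.5],[0,0,0.006]],[0.45,[-0.07,-0.09,0.7],[0,0,0.006]],[0.45,[-0.07,-0.09,0.8],[0,0,0.006]],[0.45,[-0.07,-0.09,0.8],[0,0,0.006]]]' 
python3 - <<'E'
from h import *
s=cams.snapshot('wrist');im=s['img'].mean(2)
cv2.imwrite('pics/w2.png',cv2.cvtColor(s['img'],cv2.COLOR_RGB2BGR))
for y in (200,240): print(y,im[y,230:330].astype(int).tolist())
E
```

```text
time: 5.95
tool_pos: [555.9, -239.8, 224.7]
ee_rot: [0.128, 0.494, 0.83, 0.224]
force: [-0.9, 0.4, 0.5]
gripper_width: 39.8
finger_force: 0.0
200 [67, 49, 88, 144, 180, 209, 214, 214, 214, 214, 214, 210, 165, 130, 122, 123, 121, 121, 122, 122, 122, 121, 123, 121, 122, 121, 122, 119, 121, 121, 121, 121, 120, 122, 121, 120, 121, 120, 120, 120, 120, 121, 120, 120, 120, 120, 119, 120, 119, 139, 221, 240, 242, 242, 242, 242, 242, 242, 242, 242, 242, 242, 242, 242, 242, 242, 242, 242, 242, 230, 214, 208, 209, 209, 208, 208, 207, 207, 206, 206, 219, 227, 228, 227, 227, 227, 227, 228, 227, 228, 228, 229, 229, 228, 226, 223, 220, 221, 223, 223]
240 [27, 46, 63, 49, 88, 145, 184, 209, 213, 214, 213, 214, 212, 192, 143, 121, 119, 120, 119, 119, 119, 119, 120, 119, 118, 120, 119, 119, 119, 120, 122, 118, 119, 119, 120, 120, 118, 119, 126, 122, 121, 126, 128, 115, 98, 93, 92, 95, 94, 102, 136, 173, 182, 183, 182, 182, 182, 182, 183, 182, 183, 182, 182, 183, 182, 183, 183, 182, 184, 175, 171, 163, 149, 141, 134, 123, 123, 118, 116, 115, 119, 127, 148, 178, 212, 227, 230, 227, 227, 227, 228, 228, 227, 226, 227, 229, 229, 228, 228, 227]
```

View pics/w2.png

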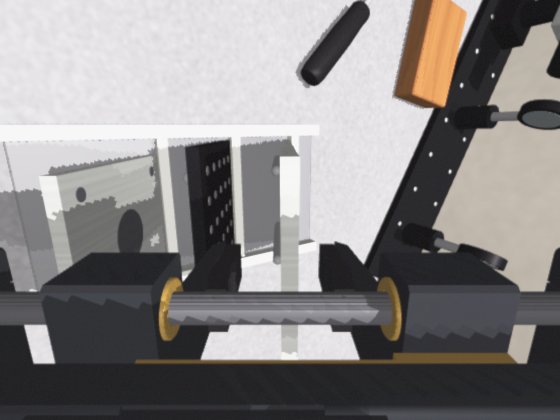

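```bash
python3 -m handwheel '[[0.45,[0,0.035,0.1],[0,0,0]],[0.45,[0,0.035,0.2],[0,0,0]],[0.45,[0,0.035,0.28],[0,0,0]],[0.45,[0,0.035,0.28],[0,0,0]]]' 
python3 -m handwheel '[[0.2,[0,0,0],[0,0,0]],[0.15,[0,0,0],[0,0,0]],[0.1,[0,0,0],[0,0,0]],[0.05,[0,0,0],[0,0,0]],[0,[0,0,0],[0,0,0]],[0,[0,0,0],[0,0,0]]]' 8
```

```text
time: 6.4
tool_pos: [570.9, -231.0, 202.3]
ee_rot: [0.128, 0.494, 0.83, 0.224]
force: [-0.2, 0.2, -0.3]
gripper_width: 39.7
finger_force: 0.0
time: 7.0
tool_pos: [571.3, -231.7, 203.9]
ee_rot: [0.129, 0.494, 0.83, 0.224]
force: [1.3, 0.7, 1.9]
gripper_width: 8.3
finger_force: 8.0
```

```bash
python3 -m handwheel '[[0,[0,0,0],[0,0,0]],[0,[0,0,0],[0,0,0]],[0,[0,0,-0.02],[0,0,0]],[0,[0,0,-0.06],[0,0,0]],[0,[0,0,-0.12],[0,0,0]],[0,[0,0,-0.2],[0,0,0]],[0,[0,0,-0.3],[0,0,0]],[0,[0,0,-0.3],[0,0,0]],[0,[0,0,-0.3],[0,0,0]]]' 30
python3 -m handwheel '[[0,[0,0,-0.1],[0,0,0]],[0,[0,0,-0.25],[0,0,0]],[0,[0,0,-0.4],[0,0,0]],[0,[0,0,-0.55],[0,0,0]],[0,[0,0,-0.7],[0,0,0]],[0,[0,0,-0.8],[0,0,0]],[0,[0,0,-0.8],[0,0,0]]]'
python3 - <<'E'
from h import *
import pickle
S={k:cams.snapshot(k) for k in('scene','side','wrist')}
A=[cv2.cvtColor(S[k]['img'],cv2.COLOR_RGB2BGR) for k in('side','wrist')]
cv2.imwrite('pics/e.png',cv2.resize(np.hstack(A),(800,300)))
m={k:cams.trace(S[k],'target_mid') for k in S}
m={k:v[0]['region'].astype(np.uint8) for k,v in m.items() if v}
pickle.dump((S,m,env.get_state()),open('e.pkl','wb'));print({k:v.sum() for k,v in m.items()},env.get_state()['q'])
E
```

```text
time: 7.9
tool_pos: [558.1, -238.0, 229.5]
ee_rot: [0.128, 0.493, 0.831, 0.224]
force: [2.2, 2.0, 2.6]
gripper_width: 7.8
finger_force: 30.0
time: 8.6
tool_pos: [521.2, -260.4, 298.0]
ee_rot: [0.128, 0.495, 0.83, 0.222]
force: [-0.3, -0.9, -3.2]
gripper_width: 7.4
finger_force: 30.0
{'scene': np.uint64(2318), 'side': np.uint64(3299), 'wrist': np.uint64(4165)} [ 0.83929622  0.63486102 -0.42021126  1.91173008 -0.51872125  0.41317095
  1.47919192]
```

View pics/e.png

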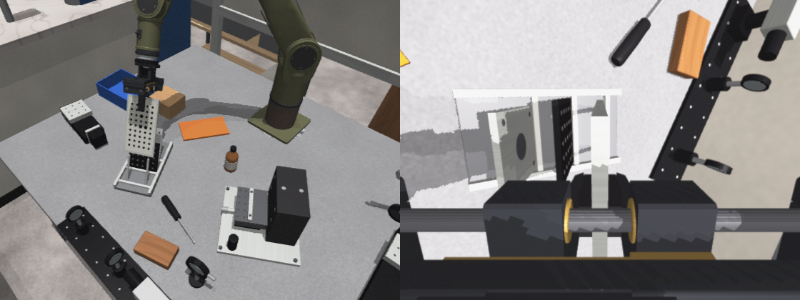

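```bash
cat > f3.py <<'E'
from h import *; from f2 import *
C={k:max(cv2.findContours(M[k,'granite'],cv2.RETR_EXTERNAL,cv2.CHAIN_APPROX_NONE)[0],key=cv2.contourArea)[:,0] for k in S}
obs={'side':[(352.8,263.9),(350.3,307),(332.8,261.5),(468.5/1,0)][:3],'scene':[(341.3,250.3),(334.9,291),(327.4,249.4)]}
def pts(p):
    R,t=Pose(p[0],p[1],0,p[2]);h=p[3]
    return R.apply([[60,-60,h+8],[60,60,h+8],[105,-65,h]])+t
def res(p,w=.15):
    r=[]
    for k,q in S.items():
        hh=cv2.convexHull(proj(q,G(p)).astype(np.float32))
        r+=[w*(cv2.pointPolygonTest(hh,(float(a),float(b)),True)-0.5) for a,b in C[k]]
    for k in S: r+=list((proj(S[k],pts(p))-obs[k]).ravel())
    return np.array(r)
if __name__=='__main__':
    for w in (.05,.15,.5):
        o=least_squares(lambda p:res(p,w),[457,239,-.987,65],loss='soft_l1',diff_step=1e-4)
        print(w,np.round(o.x,3),np.round(res(o.x)[-12:],1),np.sqrt((res(o.x)[:-12]**2).mean())/.15)
    for k in S: print(k,np.round(proj(S[k],G(o.x)),0).tolist())
    from to import *
    p=[664.98,-181.58,15.33,.497]; f,u,R=plate(*p,np.radians(30))
    C=Rq([0.129,0.494,0.83,0.224]); tp=np.array([571.3,-231.7,203.9])
    print('foot in tool',C.inv().apply(f-tp),'turn',np.degrees((C.inv()*R).as_rotvec()))
E
python3 f3.py
```

```text
0.05 [456.329 241.571  -0.977  74.44 ] [ 1.4  0.7  0.1 -0.3 -0.7 -2.2 -0.7 -0.2 -0.4  1.  -0.1 -0.2] 1.1284124773240847
0.15 [456.415 240.222  -0.985  72.656] [ 1.2  0.5 -0.5 -0.6 -0.9 -2.4 -1.1 -0.2 -1.2  0.9 -0.4 -0.3] 0.8900331437037359
0.5 [456.752 239.574  -0.988  72.178] [ 1.   0.5 -0.8 -0.7 -1.1 -2.5 -1.4 -0.2 -1.7  0.8 -0.6 -0.3] 0.8537184939204289
scene [[392.0, 267.0], [408.0, 237.0], [385.0, 323.0], [402.0, 298.0], [361.0, 259.0], [373.0, 229.0], [351.0, 314.0], [363.0, 289.0]]
side [[408.0, 281.0], [428.0, 237.0], [411.0, 345.0], [434.0, 304.0], [372.0, 275.0], [386.0, 231.0], [370.0, 338.0], [387.0, 296.0]]
foot in tool [ -2.17243911  -2.12881614 216.41938534] turn [-0.03822892 -0.41269948 -0.10716914]
```

```bash
python3 -m handwheel '[[0,[0,0,-0.15],[0,0,0]],[0,[0,0,-0.4],[0,0,0]],[0,[0,0,-0.7],[0,0,0]],[0,[0,0,-0.9],[0,0,0]],[0,[0,0,-1],[0,0,0]],[0,[0,0,-1],[0,0,0]]]'
cat > pl.py <<'E'
from to import *
import sys
SX,SY,YAW=456.4,240.2,-.985
FT=np.array([-1.5,0,216.4])
def goal(fx,fy,fz,lean):
    c,s=np.cos(YAW),np.sin(YAW)
    f,u,R=plate(SX+c*fx-s*fy,SY+s*fx+c*fy,fz,YAW,np.radians(lean))
    return f-R.apply(FT),R
if __name__=='__main__':
    fx,fy,fz,l=map(float,sys.argv[1:5]); p,R=goal(fx,fy,fz,l); to(p,R)
    s=env.get_state();C=Rq(s['ee_rot']);foot=s['tool_pos']+C.apply(FT)-[SX,SY,0]
    f=Ro.from_euler('z',-YAW);print('foot in stand',np.round(f.apply(foot),1),'u',np.round(f.apply(C.apply([0,0,-1])),3),'F stand',np.round(f.apply(s['force']),2),'M',np.round(s['ft_torque'],2),'goal',np.round(p))
E
python3 pl.py 44.2 0 200 17.8
```

```text
time: 9.5
tool_pos: [479.5, -283.6, 385.9]
ee_rot: [0.129, 0.494, 0.83, 0.223]
force: [1.2, 0.4, -3.9]
gripper_width: 8.1
finger_force: 30.0
t 9.5 shift [4.932 2.078 0.996] turn [ 0.106 -0.385  0.864] deg 85.7 pos [ 479.5 -283.6  385.9] F [ 1.15  0.36 -3.91] w 8.1
foot in stand [ 459.1 -162.9  198.4] u [-0.038 -0.497  0.867] F stand [ 0.34  1.16 -3.91] M [-0.57  0.91 -0.04] goal [446. 259. 406.]
```

```bash
python3 -m handwheel '[[0,[0.2,0.08,0.04],[0,0,0]],[0,[0.45,0.19,0.09],[0,0,0]],[0,[0.72,0.3,0.14],[0,0,0]],[0,[0.99,0.42,0.2],[0,0,0]]]' | head -2
python3 -m handwheel '[[0,[0.27,0.11,0.05],[0,0,0]],[0,[0.54,0.22,0.1],[0,0,0]],[0,[0.78,0.33,0.15],[0,0,0]],[0,[0.99,0.42,0.2],[0,0,0]]]' | head -2
python3 -m handwheel '[[0,[0.1,0.05,0.02],[0.01,-0.03,0.07]],[0,[0.2,0.1,0.04],[0.02,-0.065,0.145]],[0,[0.3,0.14,0.06],[0.03,-0.1,0.22]],[0,[0.4,0.18,0.08],[0.04,-0.13,0.3]],[0,[0.5,0.22,0.1],[0.047,-0.165,0.375]],[0,[0.6,0.26,0.12],[0.056,-0.2,0.45]],[0,[0.7,0.3,0.14],[0.065,-0.235,0.525]],[0,[0.8,0.34,0.16],[0.074,-0.268,0.6]],[0,[0.87,0.37,0.18],[0.083,-0.3,0.675]],[0,[0.93,0.4,0.19],[0.092,-0.335,0.75]],[0,[0.97,0.41,0.2],[0.1,-0.365,0.82]],[0,[0.97,0.41,0.2],[0.106,-0.385,0.864]]]'
python3 pl.py 44.2 0 200 17.8
```

```text
time: 9.9
tool_pos: [472.5, -172.1, 388.4]
time: 10.3
tool_pos: [465.5, -62.3, 393.0]
time: 11.5
tool_pos: [459.1, 45.6, 396.4]
ee_rot: [0.147, 0.946, 0.286, 0.043]
force: [0.5, 0.4, -3.4]
gripper_width: 7.9
finger_force: 30.0
t 11.5 shift [ 1.07  -1.739 -0.655] turn [-0.002  0.001  0.001] deg 0.3 pos [459.1  45.6 396.4] F [ 0.46  0.38 -3.37] w 7.9
foot in stand [ 229.  -107.2  190.1] u [-0.302  0.002  0.953] F stand [-0.06  0.59 -3.37] M [ 0.48  0.53 -0.  ] goal [446. 259. 406.]
```

```bash
python3 -m handwheel '[[0,[0.15,-0.22,-0.1],[0,0,0]],[0,[0.28,-0.45,-0.17],[0,0,0]],[0,[0.42,-0.68,-0.25],[0,0,0]],[0,[0.53,-0.87,-0.33],[0,0,0]]]' | head -2
python3 -m handwheel '[[0,[0.15,-0.22,-0.1],[0,0,0]],[0,[0.28,-0.45,-0.17],[0,0,0]],[0,[0.42,-0.68,-0.25],[0,0,0]],[0,[0.5,-0.8,-0.3],[0,0,0]],[0,[0.54,-0.87,-0.33],[0,0,0]],[0,[0.54,-0.87,-0.33],[0,0,0]]]' | head -2
python3 pl.py 44.2 0 150 17.8
cat > look.py <<'E'
from h import *
import pickle,sys
S={k:cams.snapshot(k) for k in('scene','side','wrist')}
A=[cv2.cvtColor(S[k]['img'],cv2.COLOR_RGB2BGR) for k in S]
A=[cv2.resize(A[0][185:345,270:440],(510,480)),cv2.resize(A[1][195:375,280:450],(510,540)),A[2]]
B=[cv2.copyMakeBorder(a,0,540-a.shape[0],0,0,cv2.BORDER_CONSTANT) for a in A[:2]]
cv2.imwrite(f'pics/{sys.argv[1]}.png',cv2.resize(np.hstack(B),(800,424)));cv2.imwrite(f'pics/{sys.argv[1]}w.png',A[2])
m={k:cams.trace(S[k],'target_mid') for k in S}
m={k:v[0]['region'].astype(np.uint8) for k,v in m.items() if v}
pickle.dump((S,m,env.get_state()),open(sys.argv[1]+'.pkl','wb'))
E
python3 look.py g
```

```text
time: 11.9
tool_pos: [451.3, 152.5, 401.1]
time: 12.5
tool_pos: [445.6, 257.0, 407.3]
t 12.5 shift [ 0.012 -0.175  0.482] turn [-0.001 -0.     0.002] deg 0.2 pos [445.6 257.  407.3] F [ 0.53 -0.64 -2.97] w 7.8
foot in stand [ 45.8  -1.1 201.1] u [-0.304 -0.001  0.953] F stand [ 0.83  0.08 -2.97] M [0.48 0.48 0.02] goal [446. 259. 356.]
```

View pics/gw.png

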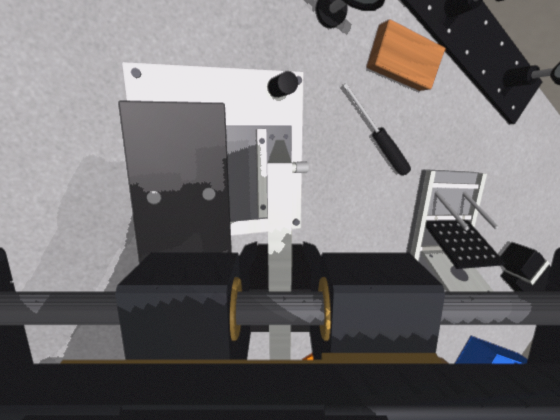

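View pics/g.png

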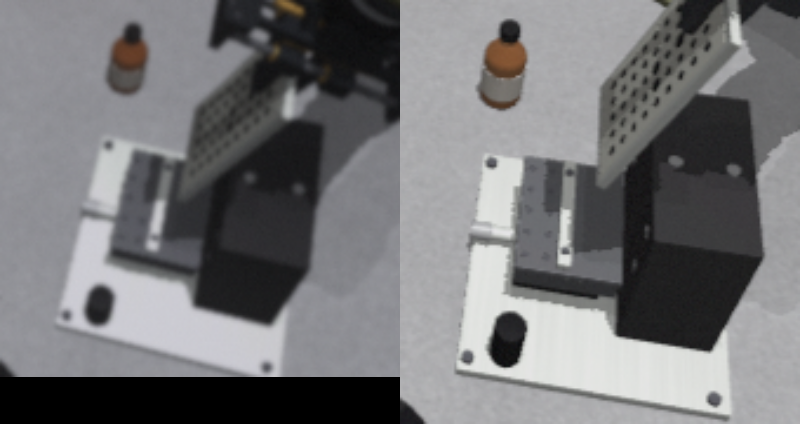

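```bash
python3 - <<'E'
from h import *; from f2 import box
import pickle
S,m,st=pickle.load(open('g.pkl','rb'));s=S['wrist']
from pl import *
C=Rq(st['ee_rot']);c=np.cos(YAW);sn=np.sin(YAW)
W=lambda P:Ro.from_euler('z',YAW).apply(P)+[SX,SY,0]
print('granite top',np.round(proj(s,W([[-90,85,184],[0,85,184]]))).tolist(),'obs 121,101 223,103')
for h in (66,73,80): print(h,'bar',np.round(proj(s,W([[54,60,h+8],[66,60,h+8],[54,-60,h+8],[66,-60,h+8]])),1).tolist(),'plat',np.round(proj(s,W([[105,65,h],[105,-65,h]])),1).tolist())
print('plate',np.round(proj(s,st['tool_pos']+C.apply(FT+np.array([[-55,-4,0],[-55,4,0],[55,-4,0],[55,4,0],[55,-4,-200],[55,4,-200]]))),1).tolist())
im=s['img'].mean(2)
print([int(v) for v in im[146,255:300]]);print([int(v) for v in im[200,255:300]]);print('bar138',[int(v) for v in im[160,250:272]],[int(v) for v in im[205,250:272]])
print('col262',[int(v) for v in im[120:140,262]],[int(v) for v in im[208:226,264]])
print('col280',[int(v) for v in im[120:170,280]])
print('granite edge row 130,220',[int(v) for v in im[130,215:240]],[int(v) for v in im[220,215:245]])
E
```

```text
granite top [[115.0, 100.0], [223.0, 102.0]] obs 121,101 223,103
66 bar [[253.8, 128.6], [262.6, 128.6], [255.7, 215.7], [263.8, 215.0]] plat [[288.2, 124.7], [287.7, 214.5]]
73 bar [[255.0, 128.7], [263.9, 128.6], [256.9, 217.1], [265.1, 216.3]] plat [[289.9, 124.7], [289.2, 215.8]]
80 bar [[256.3, 128.7], [265.3, 128.7], [258.1, 218.5], [266.4, 217.7]] plat [[291.7, 124.7], [290.8, 217.1]]
plate [[274.9, 246.9], [282.6, 246.9], [274.4, 137.8], [282.9, 137.8], [265.4, 163.0], [290.8, 163.0]]
[85, 88, 122, 159, 175, 218, 232, 234, 234, 234, 231, 191, 150, 140, 139, 138, 138, 136, 117, 97, 92, 92, 93, 91, 92, 91, 92, 91, 92, 92, 96, 114, 128, 131, 131, 132, 156, 224, 233, 234, 234, 234, 234, 234, 234]
[82, 82, 87, 122, 157, 166, 165, 165, 163, 166, 168, 166, 154, 223, 234, 234, 234, 234, 234, 234, 234, 234, 234, 234, 234, 234, 234, 234, 234, 234, 234, 234, 234, 234, 234, 234, 234, 234, 234, 234, 234, 234, 233, 233, 232]
bar138 [87, 86, 86, 87, 86, 87, 85, 107, 153, 168, 176, 225, 233, 234, 234, 232, 207, 155, 118, 95, 90, 88] [81, 84, 84, 84, 83, 83, 81, 84, 113, 152, 144, 104, 88, 82, 95, 126, 154, 152, 222, 233, 234, 234]
col262 [234, 234, 234, 234, 231, 181, 146, 143, 151, 219, 232, 234, 234, 234, 234, 234, 233, 216, 152, 113] [77, 105, 150, 164, 165, 165, 165, 164, 161, 128, 137, 217, 233, 234, 234, 234, 234, 233]
col280 [234, 234, 234, 234, 231, 181, 140, 135, 135, 137, 136, 136, 137, 135, 136, 135, 135, 135, 134, 126, 104, 92, 92, 93, 92, 92, 91, 93, 91, 92, 91, 91, 91, 89, 90, 90, 89, 90, 89, 90, 89, 89, 106, 190, 227, 233, 234, 234, 234, 234]
granite edge row 130,220 [104, 103, 103, 103, 103, 104, 102, 103, 102, 96, 78, 118, 150, 157, 157, 157, 156, 156, 156, 155, 155, 155, 154, 154, 153] [43, 46, 45, 44, 46, 44, 45, 45, 44, 45, 43, 45, 45, 46, 42, 58, 74, 76, 78, 79, 80, 90, 96, 104, 107, 108, 122, 124, 129, 143]
```

```bash
python3 pl.py 45.8 0 101 17.8;python3 pl.py 45.8 0 191 17.8
```

```text
t 12.8 shift [ 0.02  -0.33   0.955] turn [-0.001 -0.    -0.001] deg 0.1 pos [446.  254.8 408.1] F [-0.14 -0.31 -3.95] w 8.2
foot in stand [ 47.8  -2.1 201.9] u [-0.304 -0.     0.953] F stand [ 0.18 -0.29 -3.95] M [ 0.48  0.45 -0.01] goal [446. 258. 307.]
t 12.8 shift [ 0.021 -0.057  0.098] turn [-0.001 -0.    -0.001] deg 0.1 pos [446.  254.8 408.1] F [-0.14 -0.31 -3.95] w 8.2
foot in stand [ 47.8  -2.1 201.9] u [-0.304 -0.     0.953] F stand [ 0.18 -0.29 -3.95] M [ 0.48  0.45 -0.01] goal [446. 258. 397.]
```

```bash
python3 -m handwheel '[[0,[0,-0.05,0.15],[0,0,0]],[0,[0.01,-0.12,0.35],[0,0,0]],[0,[0.02,-0.19,0.55],[0,0,0]],[0,[0.02,-0.25,0.75],[0,0,0]],[0,[0.02,-0.3,0.9],[0,0,0]],[0,[0.02,-0.32,0.955],[0,0,0]],[0,[0.02,-0.32,0.955],[0,0,0]],[0,[0.02,-0.32,0.955],[0,0,0]]]'
python3 pl.py 45.8 0 80 17.8; python3 look.py k
python3 - <<'E'
from pl import *
F=[]
for i in range(6):
    s=env.get_state();F.append(np.r_[s['tool_pos'],s['force']]); cams.snapshot('wrist')
print(np.round(np.array(F),1))
E
```

```text
time: 13.6
tool_pos: [447.4, 258.2, 308.0]
ee_rot: [0.147, 0.946, 0.285, 0.045]
force: [0.3, 0.2, -3.1]
gripper_width: 7.6
finger_force: 30.0
t 13.6 shift [-0.01  -0.07   0.208] turn [-0.001 -0.001 -0.   ] deg 0.1 pos [447.4 258.2 308. ] F [ 0.25  0.23 -3.06] w 7.6
foot in stand [ 45.9   1.4 101.8] u [-0.304 -0.002  0.953] F stand [-0.05  0.34 -3.06] M [ 0.51  0.47 -0.03] goal [446. 258. 286.]
[[ 4.470e+02  2.584e+02  3.076e+02 -3.000e-01  4.000e-01 -4.900e+00]
 [ 4.469e+02  2.584e+02  3.075e+02 -2.000e-01  4.000e-01 -5.200e+00]
 [ 4.469e+02  2.584e+02  3.074e+02 -3.000e-01  5.000e-01 -4.300e+00]
 [ 4.468e+02  2.584e+02  3.073e+02  4.000e-01  4.000e-01 -4.800e+00]
 [ 4.468e+02  2.584e+02  3.073e+02 -2.000e-01  1.000e-01 -5.100e+00]
 [ 4.468e+02  2.584e+02  3.072e+02  2.000e-01 -5.000e-01 -3.800e+00]]
```

View pics/k.png

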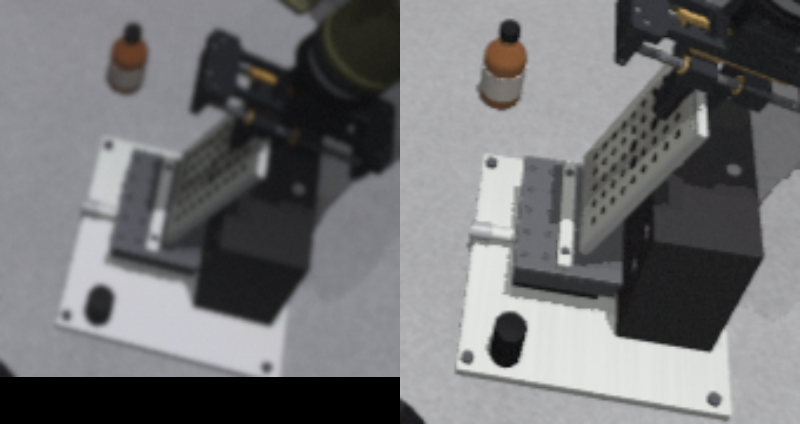

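```bash
python3 -m handwheel '[[0,[0,-0.015,0.048],[0,0,0]],[0,[0,-0.03,0.095],[0,0,0]],[0,[0,-0.04,0.125],[0,0,0]],[0,[0,-0.046,0.143],[0,0,0]],[0,[0,-0.046,0.143],[0,0,0]]]' >/dev/null
python3 pl.py 45.8 0 80 17.8
python3 -m handwheel '[[0,[0,-0.003,0.01],[0,0,0]],[0,[0,-0.006,0.019],[0,0,0]],[0,[0,-0.01,0.029],[0,0,0]],[0,[0,-0.01,0.029],[0,0,0]]]' >/dev/null
python3 pl.py 45.8 0 80 17.8
```

```text
t 14.7 shift [-0.004 -0.016  0.055] turn [-0.001 -0.     0.   ] deg 0.1 pos [446.7 258.3 291.8] F [ 0.08  0.21 -4.16] w 7.7
foot in stand [45.3  0.4 85.6] u [-0.304 -0.     0.953] F stand [-0.13  0.18 -4.16] M [0.49 0.48 0.  ] goal [446. 258. 286.]
t 15.1 shift [-0.005 -0.007  0.029] turn [-0.001 -0.     0.   ] deg 0.1 pos [446.7 258.5 289. ] F [-0.41 -0.7  -4.58] w 7.6
foot in stand [45.2  0.6 82.8] u [-0.304 -0.001  0.953] F stand [ 0.36 -0.73 -4.58] M [ 0.44  0.45 -0.02] goal [446. 258. 286.]
```

```bash
python3 -m handwheel '[[0,[0,-0.003,0.01],[0,0,0]],[0,[0,-0.006,0.019],[0,0,0]],[0,[0,-0.01,0.029],[0,0,0]],[0,[0,-0.01,0.029],[0,0,0]]]' >/dev/null
python3 pl.py 45.8 0 80 17.8
```

```text
t 15.5 shift [-0.005  0.004 -0.001] turn [-0.001 -0.     0.   ] deg 0.1 pos [446.6 258.5 285.9] F [-0.91 -0.13 -3.65] w 7.8
foot in stand [45.1  0.6 79.7] u [-0.304 -0.     0.953] F stand [-0.39 -0.83 -3.65] M [0.5  0.48 0.01] goal [446. 258. 286.]
```

```bash
python3 -m handwheel '[[0,[0,-0.003,0.01],[0,0,0]],[0,[0,-0.006,0.019],[0,0,0]],[0,[0,-0.006,0.019],[0,0,0]]]' >/dev/null
python3 pl.py 45.8 0 80 17.8
```

```text
t 15.8 shift [-0.007  0.006 -0.014] turn [-0.001 -0.001  0.   ] deg 0.1 pos [446.9 258.5 284.5] F [-2.33  0.7   2.26] w 7.9
foot in stand [45.2  0.9 78.4] u [-0.304 -0.001  0.953] F stand [-1.87 -1.55  2.26] M [ 0.33  0.7  -0.17] goal [446. 258. 286.]
```

```bash
python3 -m handwheel '[[0,[0,0.001,-0.005],[0,0,0]],[0,[0,0.011,-0.002],[0,0,0]],[0,[0,0.02,0.001],[0,0,0]],[0,[0,0.03,0.004],[0,0,0]],[0,[0,0.04,0.007],[0,0,0]],[0,[0,0.04,0.007],[0,0,0]]]' >/dev/null
python3 pl.py 50 0 77.8 17.8
python3 - <<'E'
from h import *; from f2 import box
import pickle
from pl import *
S0,_=pickle.load(open('s.pkl','rb'))
S={k:cams.snapshot(k) for k in ('scene','side')};m={}
st=env.get_state();C=Rq(st['ee_rot'])
foot=st['tool_pos']+C.apply(FT)
for k in S:
    r=cams.trace(S[k],'target_mid');print(k,[(round(d['confidence'],2),np.round(d['box'])) for d in r[:3]])
    g=S[k]['img'].astype(int).mean(2)
    P=proj(S[k],st['tool_pos']+C.apply(FT+np.array([[-55,4,0],[55,4,0]])));print('pred foot front corners',np.round(P,1).tolist())
    for d in r[:2]:
        c=max(cv2.findContours(d['region'].astype(np.uint8),cv2.RETR_EXTERNAL,cv2.CHAIN_APPROX_NONE)[0],key=cv2.contourArea)
        print(cv2.approxPolyDP(cv2.convexHull(c),3,True)[:,0].tolist())
E
```

```text
t 16.4 shift [-0.008 -0.001  0.007] turn [-0.001 -0.001  0.   ] deg 0.1 pos [449.3 255.  284.6] F [-1.21  1.77 -1.21] w 7.8
foot in stand [49.6  1.1 78.4] u [-0.304 -0.001  0.953] F stand [-2.14 -0.03 -1.21] M [0.69 0.42 0.07] goal [449. 254. 284.]
scene [(0.79, array([360., 262.,  42.,  53.])), (0.69, array([296., 161.,  64.,  36.])), (0.28, array([225., 317.,  49.,  44.]))]
pred foot front corners [[344.4, 253.5], [337.2, 289.8]]
[[364, 238], [379, 250], [378, 261], [338, 290], [343, 256]]
[[321, 149], [326, 172], [269, 178], [267, 153]]
side [(0.73, array([287., 180.,  73.,  34.])), (0.59, array([379., 269.,  55.,  77.]))]
pred foot front corners [[354.3, 266.4], [352.2, 307.0]]
[[320, 183], [317, 189], [258, 197], [250, 172], [310, 163]]
[[387, 230], [403, 242], [404, 260], [353, 307], [355, 265]]
```

```bash
python3 -m handwheel '[[0,[0,0.005,0.0015],[0,0,0]],[0,[0,0.01,0.003],[0,0,0]],[0,[0,0.015,0.0045],[0,0,0]],[0,[0,0.02,0.006],[0,0,0]],[0,[0,0.02,0.006],[0,0,0]]]' >/dev/null
python3 pl.py 53 0 77.8 17.8
```

```text
t 17.1 shift [-0.007  0.013  0.013] turn [-0.002 -0.001  0.   ] deg 0.2 pos [450.  253.7 284.7] F [-1.86  3.25  0.88] w 7.6
foot in stand [50.9  0.9 78.5] u [-0.303 -0.001  0.953] F stand [-3.74  0.24  0.88] M [1.05 0.72 0.05] goal [450. 252. 284.]
```

```bash
python3 -m handwheel '[[0,[0,0.005,0.001],[0,0,0]],[0,[0,0.01,0.002],[0,0,0]],[0,[0,0.015,0.003],[0,0,0]],[0,[0,0.02,0.004],[0,0,0]],[0,[0,0.02,0.004],[0,0,0]]]' >/dev/null
python3 pl.py 53 0 77.8 17.8
```

```text
t 17.6 shift [-0.007  0.002  0.012] turn [-0.003 -0.001  0.001] deg 0.3 pos [450.6 252.8 284.9] F [-3.83  5.99  4.25] w 7.6
foot in stand [51.5  0.9 78.6] u [-0.301 -0.001  0.953] F stand [-7.11  0.12  4.25] M [ 1.73  1.32 -0.04] goal [450. 252. 284.]
```

```bash
python3 -m handwheel '[[0,[0,0.002,-0.008],[0,0,0]],[0,[0,0.005,-0.015],[0,0,0]],[0,[0,0.005,-0.015],[0,0,0]]]' >/dev/null
python3 pl.py 53 0 77.8 17.8
```

```text
t 17.9 shift [-0.003 -0.003  0.019] turn [-0.002  0.     0.001] deg 0.2 pos [450.5 252.4 285.7] F [-1.24  5.35 -5.75] w 7.8
foot in stand [52.   0.3 79.4] u [-0.302  0.     0.953] F stand [-5.14  1.93 -5.75] M [2.33 1.15 0.11] goal [450. 252. 284.]
```

```bash
python3 pl.py 52 0.5 78.9 20; python3 pl.py 52 0.5 79 22; python3 pl.py 52 0.5 79 23.5
```

```text
t 17.9 shift [ 0.002 -0.092  0.007] turn [-0.027  0.     0.001] deg 2.4 pos [450.5 252.4 285.7] F [-1.24  5.35 -5.75] w 7.8
foot in stand [52.   0.3 79.4] u [-0.302  0.     0.953] F stand [-5.14  1.93 -5.75] M [2.33 1.15 0.11] goal [446. 260. 282.]
t 17.9 shift [ 0.002 -0.167  0.01 ] turn [-0.049  0.     0.001] deg 4.4 pos [450.5 252.4 285.7] F [-1.24  5.35 -5.75] w 7.8
foot in stand [52.   0.3 79.4] u [-0.302  0.     0.953] F stand [-5.14  1.93 -5.75] M [2.33 1.15 0.11] goal [442. 266. 280.]
t 17.9 shift [ 0.002 -0.223  0.016] turn [-0.066  0.     0.001] deg 5.9 pos [450.5 252.4 285.7] F [-1.24  5.35 -5.75] w 7.8
foot in stand [52.   0.3 79.4] u [-0.302  0.     0.953] F stand [-5.14  1.93 -5.75] M [2.33 1.15 0.11] goal [439. 270. 277.]
```

```bash
python3 -m handwheel '[[0,[0,-0.03,0.001],[-0.009,0,0]],[0,[0,-0.06,0.003],[-0.018,0,0]],[0,[0,-0.092,0.005],[-0.027,0,0]],[0,[0,-0.13,0.008],[-0.038,0,0]],[0,[0,-0.15,0.009],[-0.044,0,0]],[0,[0,-0.15,0.009],[-0.044,0,0]]]' >/dev/null
python3 pl.py 52 0.5 79 22;python3 pl.py 52 0.5 79 23
```

```text
t 18.5 shift [ 0.001 -0.014  0.002] turn [-0.004 -0.     0.002] deg 0.4 pos [442.6 264.5 280.4] F [-3.4   4.31 -3.15] w 8.2
foot in stand [51.9  0.5 79.2] u [-0.369 -0.     0.93 ] F stand [-5.48 -0.45 -3.15] M [2.3  1.46 0.01] goal [442. 266. 280.]
t 18.5 shift [ 0.001 -0.051  0.003] turn [-0.015 -0.     0.002] deg 1.4 pos [442.6 264.5 280.4] F [-3.4   4.31 -3.15] w 8.2
foot in stand [51.9  0.5 79.2] u [-0.369 -0.     0.93 ] F stand [-5.48 -0.45 -3.15] M [2.3  1.46 0.01] goal [440. 268. 278.]
```

```bash
python3 -m handwheel '[[0,[0,-0.01,0],[-0.003,0,0]],[0,[0,-0.019,0],[-0.0055,0,0]],[0,[0,-0.029,0.001],[-0.008,0,0]],[0,[0,-0.0375,0.001],[-0.011,0,0]],[0,[0,-0.0375,0.001],[-0.011,0,0]]]' >/dev/null
python3 pl.py 52 0.5 79 23
python3 -m handwheel '[[0,[0,-0.005,0],[-0.0015,0,0]],[0,[0,-0.01,0],[-0.003,0,0]],[0,[0,-0.015,0],[-0.0045,0,0]],[0,[0,-0.019,0],[-0.0055,0,0]],[0,[0,-0.019,0],[-0.0055,0,0]]]' >/dev/null
python3 pl.py 52 0.5 79 23
```

```text
t 19.0 shift [ 0.001 -0.016  0.002] turn [-0.004 -0.     0.001] deg 0.4 pos [440.8 267.2 279.1] F [-4.15  4.97 -2.98] w 7.3
foot in stand [52.   0.5 79.3] u [-0.384 -0.     0.923] F stand [-6.44 -0.71 -2.98] M [2.3  1.56 0.02] goal [440. 268. 278.]
t 19.5 shift [0.001 0.001 0.002] turn [ 0.001 -0.     0.001] deg 0.1 pos [439.9 268.5 278.4] F [-3.07  4.69 -2.64] w 8.1
foot in stand [52.1  0.4 79.3] u [-0.392 -0.     0.92 ] F stand [-5.6   0.03 -2.64] M [ 2.34  1.59 -0.  ] goal [440. 268. 278.]
```

```bash
python3 -m handwheel '[[0,[0,-0.005,0],[-0.0015,0,0]],[0,[0,-0.01,0],[-0.003,0,0]],[0,[0,-0.015,0],[-0.0045,0,0]],[0,[0,-0.019,0],[-0.0055,0,0]],[0,[0,-0.019,0],[-0.0055,0,0]]]' >/dev/null
python3 pl.py 52 0.5 79 23.5
python3 -m handwheel '[[0,[0,-0.005,0],[-0.0015,0,0]],[0,[0,-0.01,0],[-0.003,0,0]],[0,[0,-0.015,0],[-0.0045,0,0]],[0,[0,-0.019,0],[-0.0055,0,0]],[0,[0,-0.019,0],[-0.0055,0,0]]]' >/dev/null
python3 pl.py 52 0.5 79 24
```

```text
t 20.0 shift [0.001 0.001 0.003] turn [ 0.001 -0.     0.001] deg 0.1 pos [438.9 270.  277.7] F [-3.21  4.55 -1.84] w 7.9
foot in stand [52.   0.5 79.3] u [-0.4   -0.     0.917] F stand [-5.56 -0.16 -1.84] M [2.33 1.58 0.03] goal [439. 270. 277.]
t 20.5 shift [ 0.001 -0.003  0.003] turn [ 0.001 -0.     0.001] deg 0.1 pos [438.1 271.1 277.1] F [-3.11  4.92 -1.97] w 8.0
foot in stand [52.5  0.4 79.5] u [-0.408 -0.     0.913] F stand [-5.81  0.13 -1.97] M [2.22 1.57 0.01] goal [438. 271. 277.]
```

```bash
python3 -m handwheel '[[0,[0,-0.005,0],[-0.0015,0,0]],[0,[0,-0.01,0],[-0.003,0,0]],[0,[0,-0.015,0],[-0.0045,0,0]],[0,[0,-0.019,0],[-0.0055,0,0]],[0,[0,-0.019,0],[-0.0055,0,0]]]' >/dev/null
python3 pl.py 52 0.5 79 24.5
```

```text
t 21.0 shift [ 0.001 -0.016  0.003] turn [ 0.002 -0.     0.   ] deg 0.2 pos [437.8 271.6 276.8] F [-2.74  1.99  1.5 ] w 8.1
foot in stand [53.9  0.5 80.2] u [-0.417 -0.001  0.909] F stand [-3.18 -1.18  1.5 ] M [ 1.65  1.41 -0.1 ] goal [437. 273. 276.]
```

```bash
python3 -m handwheel '[[0,[0,0,0.003],[0,0,0]],[0,[0,0,0.006],[0,0,0]],[0,[0,0,0.009],[0,0,0]],[0,[0,0,0.009],[0,0,0]]]' >/dev/null
python3 pl.py 52 0.5 79 24.5
```

```text
t 21.4 shift [ 0.    -0.016  0.002] turn [ 0.001 -0.001 -0.   ] deg 0.1 pos [438.  271.6 276.7] F [-6.81  3.96 10.34] w 8.3
foot in stand [53.8  0.7 80. ] u [-0.416 -0.001  0.909] F stand [-7.06 -3.48 10.34] M [ 1.38  1.81 -0.27] goal [437. 273. 276.]
```

```bash
python3 -m handwheel '[[0,[0,0,-0.002],[0,0,0]],[0,[0,0,-0.004],[0,0,0]],[0,[0,0,-0.004],[0,0,0]],[0,[0,0,-0.004],[0,0,0]]]' 8 >/dev/null
python3 pl.py 52 0.5 79 24.5
python3 -m handwheel '[[0,[0,0,0],[0,0,0]],[0,[0,0,0],[0,0,0]],[0,[0,0,0],[0,0,0]]]' 3 >/dev/null
python3 pl.py 52 0.5 79 24.5
```

```text
t 21.8 shift [-0.002 -0.019  0.001] turn [ 0.002 -0.001  0.   ] deg 0.2 pos [438.3 271.4 276.8] F [-4.68  3.13  4.68] w 8.5
foot in stand [54.4  0.9 80.2] u [-0.418 -0.001  0.908] F stand [-5.2  -2.17  4.68] M [ 0.76  1.2  -0.14] goal [437. 273. 276.]
t 22.1 shift [-0.001 -0.018 -0.003] turn [ 0.002 -0.001  0.   ] deg 0.2 pos [438.3 271.4 276.4] F [-2.33  1.96  3.97] w 8.6
foot in stand [54.4  0.9 79.8] u [-0.418 -0.001  0.909] F stand [-2.93 -0.86  3.97] M [ 0.39  0.68 -0.18] goal [437. 273. 276.]
```

```bash
python3 -m handwheel '[[0.11,[0,0,0],[0,0,0]],[0.13,[0,0,0],[0,0,0]],[0.16,[0,0,0],[0,0,0]],[0.16,[0,0,0],[0,0,0]],[0.16,[0,0,0],[0,0,0]]]'
cat > chk.py <<'E'
from h import *; from f2 import box
import pickle,sys
from pl import *
S={k:cams.snapshot(k) for k in ('scene','side')};C={}
for k in S:
    best=[d for d in cams.trace(S[k],'target_mid') if d['box'][0]>335]
    m=best[0]['region'].astype(np.uint8);c=max(cv2.findContours(m,cv2.RETR_EXTERNAL,cv2.CHAIN_APPROX_NONE)[0],key=cv2.contourArea)[:,0]
    C[k]=c; print(k,np.round(best[0]['box']),[int(v) for v in (c[:,0].min(),c[:,0].max(),c[:,1].min(),c[:,1].max())])
W=lambda P:Ro.from_euler('z',YAW).apply(P)+[SX,SY,0]
def pts(p):
    R=Ro.from_euler('z',p[4])*Ro.from_euler('y',-np.radians(p[3]));return W(R.apply(box(-4,4,-55,55,0,200))+p[:3])
def res(p):
    r=[]
    for k in S:
        h=cv2.convexHull(proj(S[k],pts(p)).astype(np.float32))
        r+=[cv2.pointPolygonTest(h,(float(a),float(b)),True)-.5 for a,b in C[k]]
    return np.array(r)
o=least_squares(res,[51,0,79,23.5,0],loss='cauchy',f_scale=.7,diff_step=1e-3,x_scale=[5,5,5,3,.05])
print('foot x,y,z,lean,yaw in stand',np.round(o.x,3),'median|r|',np.median(abs(res(o.x))))
E
python3 chk.py; python3 pl.py 52 0.5 79 24.5
```

```text
time: 22.6
tool_pos: [437.9, 271.8, 276.0]
ee_rot: [0.204, 0.935, 0.282, 0.062]
force: [-0.4, -0.0, -0.2]
gripper_width: 13.8
finger_force: 0.0
scene [362. 266.  44.  50.] [337, 385, 239, 290]
side [382. 268.  65.  71.] [352, 413, 231, 306]
foot x,y,z,lean,yaw in stand [5.0919e+01 1.4000e-02 7.7452e+01 2.3226e+01 0.0000e+00] median|r| 0.40120399365228765
t 22.8 shift [-0.001 -0.01  -0.003] turn [ 0.001 -0.001  0.   ] deg 0.1 pos [437.8 271.9 276.1] F [ 0.88  0.77 -0.36] w 14.2
foot in stand [53.5  0.7 79.3] u [-0.417 -0.001  0.909] F stand [-0.15  1.16 -0.36] M [0.29 0.37 0.03] goal [437. 273. 276.]
```

```bash
python3 -m handwheel '[[0.3,[0,0,0],[0,0,0]],[0.3,[0,0,0],[0,0,0]],[0.3,[0,0,0],[0,0,0]],[0.3,[0,0,-0.1],[0,0,0]],[0.3,[0,0,-0.25],[0,0,0]],[0.3,[0,0,-0.45],[0,0,0]],[0.3,[0,0,-0.7],[0,0,0]],[0.3,[0,0,-1],[0,0,0]],[0.3,[0,0,-1],[0,0,0]]]'
python3 -m handwheel '[[0.3,[0,0,-0.3],[0,0,0]],[0.3,[0,0,-0.6],[0,0,0]],[0.3,[0,0,-0.8],[0,0,0]],[0.3,[0,0,-0.8],[0,0,0]]]'
sed -i 's/diff_step=1e-3,//; s/o=least/import copy\no=least/' chk.py; sed -i "s/,x_scale=\[5,5,5,3,.05\]/,method='trf',x_scale=[5,5,5,3,.05],diff_step=1e-3/; s/23.5,0\]/23.5,0.02]/; s/\[51,0,79/[51,1,79/" chk.py; python3 chk.py
python3 - <<'E'
from h import *
S=cams.snapshot('wrist');cv2.imwrite('pics/z.png',cv2.cvtColor(S['img'],cv2.COLOR_RGB2BGR))
for n in ['target_mid','granite']:
    for d in cams.trace(S,n)[:1]: 
        c=max(cv2.findContours(d['region'].astype(np.uint8),cv2.RETR_EXTERNAL,cv2.CHAIN_APPROX_NONE)[0],key=cv2.contourArea);print(n,cv2.approxPolyDP(cv2.convexHull(c),3,True)[:,0].tolist())
E
```

```text
time: 23.7
tool_pos: [415.6, 308.6, 370.2]
ee_rot: [0.203, 0.935, 0.283, 0.065]
force: [0.2, -0.7, -0.3]
gripper_width: 26.3
finger_force: 0.0
time: 24.1
tool_pos: [396.7, 335.3, 441.3]
ee_rot: [0.203, 0.935, 0.283, 0.064]
force: [-0.2, 0.4, 0.1]
gripper_width: 26.3
finger_force: 0.0
scene [364. 260.  47.  63.] [338, 389, 226, 289]
side [383. 264.  65.  88.] [352, 413, 219, 307]
foot x,y,z,lean,yaw in stand [ 5.1426e+01  4.5020e+00  8.4285e+01  2.2820e+01 -1.2000e-02] median|r| 0.29645773174090323
target_mid [[276, 134], [285, 141], [283, 254], [277, 253]]
granite [[274, 108], [275, 248], [206, 260], [183, 221], [174, 114], [193, 106]]
```

```bash
python3 - <<'E'
from h import *; from pl import *
import pickle
S0,_=pickle.load(open('s.pkl','rb'));from f2 import *
W=lambda P:Ro.from_euler('z',YAW).apply(P)+[SX,SY,0]
for k,rows in (('side',(270,280,290,300)),('scene',(258,268,278,286))):
    n=cams.snapshot(k)
    for y in rows:
        print(k,y,'before',[int(v) for v in S0[k]['img'][y].mean(1)[(335 if k=='side' else 322):(372 if k=='side' else 360)]]);print('     now',[int(v) for v in n['img'][y].mean(1)[(335 if k=='side' else 322):(372 if k=='side' else 360)]])
for h in (69,77): 
    for k in S0: print(h,k,'bar in/out',np.round(proj(S0[k],W([[54,-60,h+8],[66,-60,h+8],[54,60,h+8],[66,60,h+8]])),1).tolist())
E
```

```text
side 270 before [99, 100, 102, 98, 101, 98, 100, 101, 100, 101, 99, 99, 100, 94, 179, 208, 203, 200, 204, 161, 112, 100, 100, 101, 100, 100, 99, 100, 100, 98, 99, 99, 98, 100, 100, 99, 99]
     now [103, 104, 103, 102, 102, 103, 101, 102, 102, 102, 103, 103, 102, 94, 184, 214, 208, 205, 210, 166, 126, 125, 128, 127, 127, 127, 127, 127, 99, 50, 82, 119, 127, 128, 112, 121, 126]
side 280 before [100, 102, 100, 103, 100, 101, 100, 101, 101, 100, 101, 101, 102, 129, 195, 213, 209, 212, 195, 137, 101, 101, 99, 100, 100, 97, 99, 99, 98, 100, 99, 99, 99, 99, 100, 100, 100]
     now [104, 105, 103, 104, 104, 104, 104, 105, 104, 103, 103, 104, 103, 132, 200, 216, 215, 216, 203, 148, 124, 127, 127, 112, 68, 59, 111, 128, 129, 127, 128, 128, 99, 51, 81, 119, 128]
side 290 before [101, 102, 102, 100, 101, 101, 100, 102, 100, 100, 102, 100, 102, 185, 212, 208, 208, 212, 166, 111, 101, 100, 101, 100, 101, 100, 102, 101, 100, 102, 100, 101, 100, 101, 101, 101, 99]
     now [105, 103, 104, 104, 104, 103, 102, 104, 102, 105, 105, 103, 104, 190, 216, 215, 214, 216, 174, 132, 127, 128, 127, 127, 127, 1
[... 1468 characters left out ...]
91, 89, 86, 80]
scene 286 before [77, 80, 82, 82, 82, 76, 73, 73, 78, 90, 113, 135, 130, 112, 110, 114, 105, 88, 83, 81, 81, 82, 81, 82, 82, 81, 82, 80, 80, 82, 81, 79, 78, 73, 54, 35, 24, 22]
     now [83, 84, 87, 90, 86, 81, 76, 79, 86, 94, 121, 143, 137, 118, 117, 122, 113, 101, 96, 92, 89, 86, 83, 78, 72, 69, 65, 60, 57, 52, 49, 47, 46, 42, 36, 32, 27, 25]
69 scene bar in/out [[344.4, 252.0], [340.1, 251.0], [336.5, 291.5], [332.0, 290.4]]
69 side bar in/out [[354.0, 265.0], [348.9, 264.2], [351.6, 309.2], [346.1, 308.3]]
77 scene bar in/out [[344.8, 250.6], [340.5, 249.6], [336.9, 290.3], [332.3, 289.2]]
77 side bar in/out [[354.5, 263.0], [349.4, 262.2], [352.2, 307.3], [346.6, 306.4]]
```

```bash
python3 -c "
from bench import env
print(env.sign_off())"
```

```text
the job is handed in; nothing more can be done
None
```

The calibration plate now stands on the lift stage, its foot along the stop bar, its back on the granite edge and its dots facing out. It sits within about 1–5 mm of centre. The gripper is clear and the job was handed in at about 24 s; I don't have the judge's result.

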